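# Start two bench stirrers in order

## Task

Start the two filled stirrers with the closed fingertips: first switch on the bench power block by pressing down the raised end of its red rocker (the white-dotted end, nearest the robot), then push in the green button of the stirrer under the brown bottle, and then the green button of the stirrer under the white bottle with the blue cap. Press each fully home so that it stays there, and leave the button of the stirrer with the empty beaker alone. Nothing is to be grasped, lifted or moved: bottles, beaker and the other things on the bench stay where they stand.

Things in the scene. Friction and masses are not known exactly. Their poses are not given: they have to be found in the camera images.
- power_block: Fixed grey bench power block, 64 (x) x 150 (y) x 40 mm, origin at the centre of its underside, z up. A red rocker 52 mm long (x), 28 mm wide (y) is at y = -45 mm, its hinge along y at x = 0; two round sockets are at the other side. The rim round the rocker is 41.5 mm above the bench.
- rocker_dot (a point): White dot (12 mm) on the top surface of the red rocker, 19 mm from its hinge toward the block's -x, on the end to be pressed. About 53 mm above the bench when off (end raised), 47 mm when on. Axes: y along the hinge, +x toward the hinge, z up; those of the power block, tilting with the rocker by 0 (off) to 0.32 rad (on).
- paddle (a joint): Angle of the red rocker, rad: 0 off (dotted end raised), 0.32 fully on (dotted end down). It has no spring: it turns against about 0.035 N m of friction (about 2 N at the dot) and stays where it is left.
- stirrer_amber: The fixed white stirrer that carries the brown (amber) bottle with a black cap: 165 mm long (x), 96 mm wide (y), shell top 38 mm above the bench. Origin at the centre of its underside; +x points from the button toward the vessel, z up. The vessel stands on a white disc, 86 mm across, centred at x = +33 mm, top at z = 42 mm.
- button_amber (a point): Centre of the flat top of the green round push button, 27 mm across, on the stirrer with the brown (amber) bottle with a black cap; it moves with the button. It lies at x = -55 mm of the stirrer, 49 mm above the bench when out, 43 mm when fully in. Axes as the stirrer's.
- press_amber (a joint): How far that button is pressed straight down, in m: 0 out, 0.006 fully in. It has no spring: it moves against about 2.5 N of friction and stays in where it is left.
- mid_amber (a point): Centre (half-way up) of the amber bottle, 60 mm diameter, 118 mm tall, standing loose on its stirrer. Not to be moved.
- stirrer_white: The fixed white stirrer that carries the white bottle with a blue cap: 165 mm long (x), 96 mm wide (y), shell top 38 mm above the bench. Origin at the centre of its underside; +x points from the button toward the vessel, z up. The vessel stands on a white disc, 86 mm across, centred at x = +33 mm, top at z = 42 mm.
- button_white (a point): Centre of the flat top of the green round push button, 27 mm across, on the stirrer with the white bottle with a blue cap; it moves with the button. It lies at x = -55 mm of the stirrer, 49 mm above the bench when out, 43 mm when fully in. Axes as the stirrer's.
- press_white (a joint): How far that button is pressed straight down, in m: 0 out, 0.006 fully in. It has no spring: it moves against about 2.5 N of friction and stays in where it is left.
- mid_white (a point): Centre (half-way up) of the white bottle with blue cap, 48 mm diameter, 98 mm tall, standing loose on its stirrer. Not to be moved.
- stirrer_beaker: The fixed white stirrer that carries the small empty glass beaker: 165 mm long (x), 96 mm wide (y), shell top 38 mm above the bench. Origin at the centre of its underside; +x points from the button toward the vessel, z up. The vessel stands on a white disc, 86 mm across, centred at x = +33 mm, top at z = 42 mm.
- button_beaker (a point): Centre of the flat top of the green round push button, 27 mm across, on the stirrer with the small empty glass beaker; it moves with the button. It lies at x = -55 mm of the stirrer, 49 mm above the bench when out, 43 mm when fully in. Axes as the stirrer's.
- press_beaker (a joint): How far that button is pressed straight down, in m: 0 out, 0.006 fully in. It has no spring: it moves against about 2.5 N of friction and stays in where it is left.
- mid_beaker (a point): Centre (half-way up) of the clear glass beaker, 46 mm diameter, 60 mm tall, standing loose on its stirrer. Not to be moved.
- case: Dark chip case lying on the bench, 44 x 62 x 14 mm; origin at the centre of its underside. A bystander, not to be moved.
- timer: Cream lab timer with small coloured buttons lying on the bench, 62 x 68 x 20 mm; not part of the job; origin at the centre of its underside. A bystander, not to be moved.
- vial: Amber sample vial with a blue cap standing on the bench, 15 mm diameter, 42 mm tall; origin at the centre of its underside. A bystander, not to be moved.
- rack: Orange tube rack standing on the bench, 66 x 200 x 48 mm; origin at the centre of its underside. A bystander, not to be moved.

How it is judged:
By the outcome, as a careful person would: the job done as asked, in the order asked, and still so for the second after the job is handed in, with the robot touching nothing.
It also fails if it takes over 56 s, if anything falls off the work surface, if the arm or the gripper's body presses on something with over 40 N, if the wrist force passes 120 N, or if a joint passes its speed limit or range.

## Robot

A 7-joint arm with a two-finger parallel gripper is mounted at the origin on a cart in front of the work surface, level with it; the furniture and walls round the work are solid. World frame = base frame: x ahead of the robot, y to its left, z up, the work surface at z = 0. Lengths are in m, angles in rad, forces in N, time in s.
With the tool pointing down it reaches from about 0.425 to 0.8 m from the base axis. Payload 8.3 kg.
Tool frame: the origin (TCP) lies midway between the tips of the shut fingers; the grasp point (between the pads) lies 19 mm behind it (ctrl.grip_depth is the distance from the TCP to the grasp point, in m); z points along the fingers, y is the direction in which the jaws open and shut (so a half turn about z gives the same grasp; the last joint's range is limited). The gripper opens to 85 mm and grips with 20 to 120 N. Pads are 22 mm wide; open, the fingers measure 114 mm over their backs; the gripper's body (76 mm by 85 mm) begins 54 mm behind the grasp point. The pads swing forward as they close: fully open they stand 13 mm farther back than shut.
Start: joints at [-1.199, 0.383, 0.016, 1.37, -0.006, 1.388, -0.046], TCP at [0.263, 0.567, 0.231] pointing down, gripper open.
Joint ranges: [-2.95, 2.95], [-0.25, 2.06], [-1.52, 1.56], [0.18, 2.33], [-1.44, 4.58], [0.02, 2.06], [-3.01, 3.01]. Speed limits (rad/s): [2.39, 2.39, 3.01, 3.01, 3.14, 3.14, 3.14].

## Interface

Orientations are given as [roll, pitch, yaw] about the fixed x, y, z axes, in that order (R = Rz(yaw) Ry(pitch) Rx(roll)).
In Python, from workcell import ctrl gives the robot as it stands. The module is installed in compiled form; this text tells all that it offers.
- The arm moves only by the tool play_rows, never from a script. Its argument "increments" is a list of rows, each a list of 7 numbers: the shift along the world's x, y, z in m, then the turn, a rotation vector about the world's x, y, z in rad, then the opening, from 0 (shut) to 1 (fully open). A call has 1 to 20 rows; each row is the pose to reach, as a shift and turn from the pose measured when the call began; what a row does not reach only later rows make up. A row lasts 1/10 s, in which the tool goes at most 50 mm and 8.59 degrees, less where a joint would pass 70% of its speed; a pose out of reach is approached as far as the arm can. A call with a gripper value outside its range is refused whole. The fingers move at their own pace and stop on an object; the grip force is fixed at half the most. Time passes only in rows, so rows that repeat a pose let the fingers close. It gives the time, the measured TCP pose, the force and the opening at its end, in the units of the state.
- ctrl.get_obs(): the state, without advancing time (a new reading comes with each control period).
- ctrl.read_camera(name): name is "scene" or "top" or "wrist"; returns a dict with "img" (400x640x3 uint8, red, green, blue), "intrinsics" (3x3 intrinsics, pixels), "R" (3x3) and "t" (3): a world point X has camera coordinates R X + t. Camera axes: x right, y down, z forward; pixel columns grow to the right and rows downward; lengths in m; the calibration is good to about 2 mm. A picture is of the moment at which its call begins. There is no depth.
- ctrl.close_job(): hands the job in, once; it reports no verdict.
The state is a dict: "time": time; "qpos": joint angles; "qvel": joint speeds; "joint_torque": joint torques, N m; "eef_pos": TCP position; "orientation": TCP orientation; "contact_force": force on the tool from outside, world axes, zero at the start; "torque": the same for the moment, N m; "width": finger opening in m.
Only numpy, scipy, OpenCV 4.12 (cv2) and the standard library are available. Lean on these libraries where they do the work, as an engineer would, in place of code of your own. Each camera call takes 0.05 s, during which the arm holds its last target.

## Working session

There is one attempt and no reset: what is moved stays moved. The work goes in short steps, Python scripts to look and compute and a tool call to move; the robot and the scene stay as the last step left them, time stands still between calls to the robot, and variables do not carry over. Pictures are saved under pics/ and viewed, and the job is handed in when it is done.

Besides the shell and the picture viewer there is one more tool, called after ">>>" by a JSON object that holds its "op" and its "data". play_rows: Moves the arm, as the interface text tells. Its arguments: {"type":"object","properties":{"increments":{"type":"array","items":{"type":"array","items":{"type":"number"}}}},"required":["increments"]}

```bash
mkdir -p pics
cat > h.py <<'E'
import numpy as np,cv2,pickle
from workcell import ctrl
def grab(n,tag):
    c=ctrl.read_camera(n); pickle.dump(c,open(f'pics/{tag}.pkl','wb'))
    cv2.imwrite(f'pics/{tag}.png',cv2.imread(f'pics/{tag}.png') if 0 else c['img'][:,:,::-1]); return c
def ray(c,u,v,z):
    K,R,t=map(np.array,(c['intrinsics'],c['R'],c['t']))
    o=-R.T@t; d=R.T@np.linalg.inv(K)@[u,v,1]; return o+d*(z-o[2])/d[2]
def proj(c,X):
    p=np.array(c['intrinsics'])@(np.array(c['R'])@X+np.array(c['t'])); return p[:2]/p[2]
E
python3 - <<'E'
from h import *
o=ctrl.get_obs(); print(o)
for n in('scene','top'):
    c=grab(n,n+'0'); print(n,-np.array(c['R']).T@np.array(c['t']),c['intrinsics'])
E
```

```text
{'time': 0.0, 'qpos': array([-1.19893023,  0.38423579,  0.01635957,  1.37116435, -0.00631187,
        1.38821648, -0.04648111]), 'qvel': array([ 0.0001575 ,  0.00199016,  0.00018575, -0.001354  , -0.00109101,
        0.00048265, -0.00179107]), 'joint_torque': array([ 4.02402266e-04, -6.27594423e+01,  8.44233111e-01, -3.71821117e+01,
        1.64762075e-02,  1.43084003e-02, -3.94654489e-05]), 'eef_pos': array([0.26298923, 0.56640987, 0.23027563]), 'orientation': array([-3.13961747e+00,  1.92734767e-05,  2.70692035e+00]), 'contact_force': array([ 0.45480709, -0.0530441 , -0.63667305]), 'torque': array([-0.05501241,  0.0439595 , -0.00074577]), 'width': 0.08560824636993077}
scene [-0.11908869 -0.88720544  0.70035483] [[390.80204843   0.         327.66085074]
 [  0.         390.80204843 201.75861352]
 [  0.           0.           1.        ]]
top [0.31040223 0.13307657 1.36105825] [[416.65950619   0.         325.21253769]
 [  0.         416.65950619 201.44451407]
 [  0.           0.           1.        ]]
```

```bash
ls pics
```

```text
scene0.pkl
scene0.png
top0.pkl
top0.png
```

View pics/scene0.png

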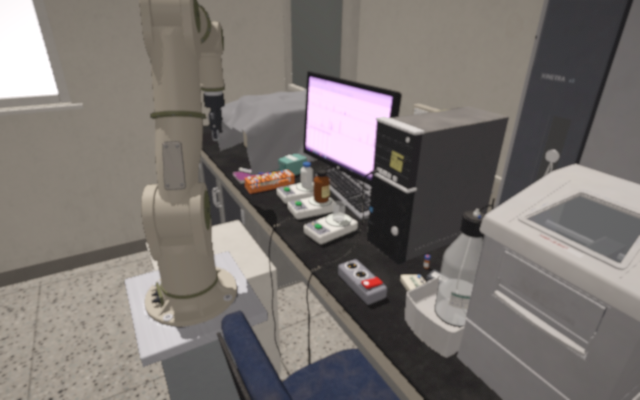

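View pics/top0.png

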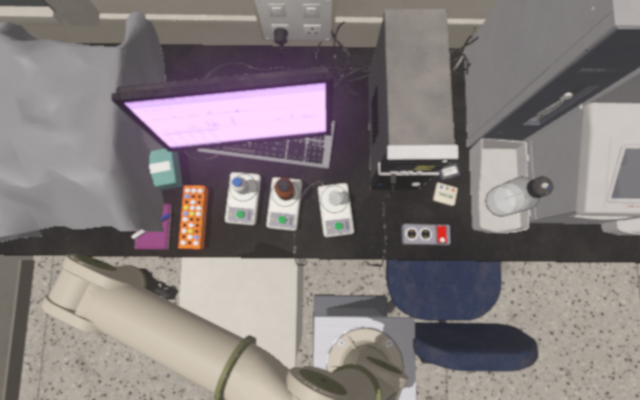

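Run:
```python
from h import *
c=pickle.load(open('pics/top0.pkl','rb'));s=pickle.load(open('pics/scene0.pkl','rb'))
im=c['img'][130:270,120:520][:,:,::-1]
cv2.imwrite('pics/topz.png',cv2.resize(im,None,fx=2,fy=2,interpolation=cv2.INTER_CUBIC)); 
cv2.imwrite('pics/scz.png',cv2.resize(s['img'][140:320,220:460][:,:,::-1],None,fx=3.2,fy=3.2,interpolation=cv2.INTER_CUBIC))
for nm,cc in(('top',c),('scene',s)):
  h=cv2.cvtColor(cc['img'],cv2.COLOR_RGB2HSV).astype(int)
  for col,m,z in(('green',(abs(h[...,0]-70)<15)&(h[...,1]>110)&(h[...,2]>50),.049),('red',((h[...,0]<6)|(h[...,0]>174))&(h[...,1]>150)&(h[...,2]>100),.047)):
    n,l,st,ce=cv2.connectedComponentsWithStats(m.astype(np.uint8))
    for i in range(1,n):
      if st[i,4]>12: print(nm,col,ce[i].round(1),st[i],ray(cc,*ce[i],z).round(4))
```

```text
top green [239.7 214. ] [237 212   6   5  28] [0.4666 0.3988 0.049 ]
top green [281.6 219.4] [279 217   6   6  30] [0.4513 0.2655 0.049 ]
top green [338.3 225.7] [336 223   6   6  31] [0.4334 0.0862 0.049 ]
top red [441.1 231.8] [437 226   9  16 101] [ 0.4184 -0.2389  0.047 ]
scene green [317.9 226.1] [316 225   5   3  14] [0.4317 0.0798 0.049 ]
scene red [373.9 282.4] [365 277  18  12 108] [ 0.4192 -0.245   0.047 ]
```

View pics/topz.png

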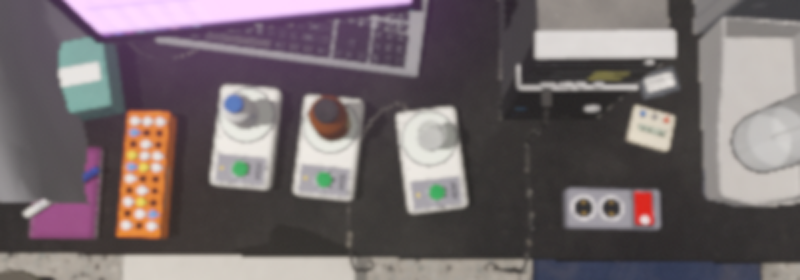

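View pics/scz.png

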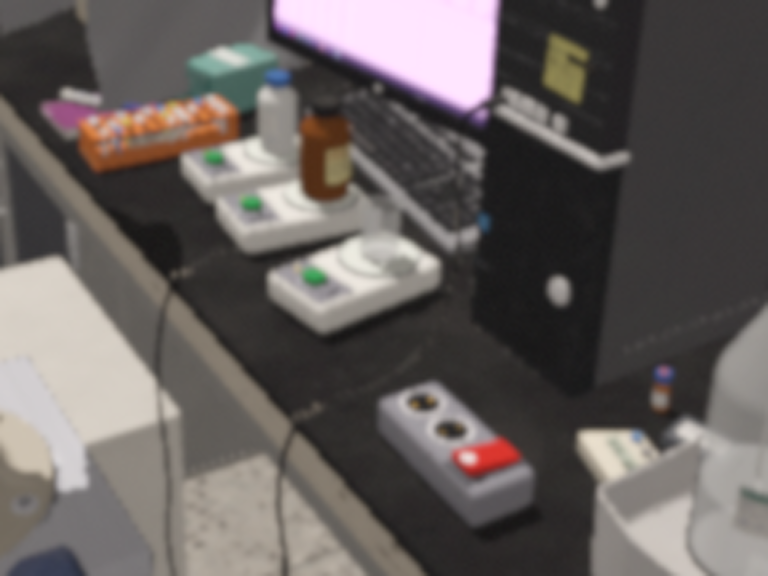

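Run:
```python
from h import *
c=pickle.load(open('pics/top0.pkl','rb'));s=pickle.load(open('pics/scene0.pkl','rb'))
print(ray(c,442,239.3,.053),ray(s,366.2,283.1,.053))
# block corners at z .04 from topz
for p in((564,188),(660,188),(660,228),(564,228)): print(ray(c,p[0]/2+120,p[1]/2+130,.040).round(3))
for n,cx,cy in(('amb',251,203.5),('whi',214,158)): print(n,ray(s,cx/3.2+220,cy/3.2+140,.049))
o=ctrl.get_obs(); print(o['time'])
```

```text
[ 0.394459   -0.23940467  0.053     ] [ 0.39485412 -0.24326885  0.053     ]
[ 0.442 -0.117  0.04 ]
[ 0.444 -0.27   0.04 ]
[ 0.381 -0.268  0.04 ]
[ 0.379 -0.116  0.04 ]
amb [0.44902156 0.25526246 0.049     ]
whi [0.46457385 0.38645393 0.049     ]
0.1
```

>>> {"op": "play_rows", "data": {"increments": [[0.03,-0.04,0.03,0,0,0.1,0],[0.06,-0.08,0.04,0,0,0.2,0],[0.09,-0.12,0.04,0,0,0.3,0],[0.12,-0.16,0.04,0,0,0.4,0],[0.14,-0.2,0.04,0,0,0.434,0],[0.16,-0.24,0.04,0,0,0.434,0],[0.18,-0.28,0.04,0,0,0.434,0],[0.19,-0.32,0.04,0,0,0.434,0],[0.19,-0.36,0.04,0,0,0.434,0],[0.19,-0.4,0.04,0,0,0.434,0],[0.19,-0.44,0.04,0,0,0.434,0],[0.19,-0.48,0.04,0,0,0.434,0],[0.19,-0.52,0.04,0,0,0.434,0],[0.19,-0.56,0.04,0,0,0.434,0]]}}

```text
time: 1.5
eef_pos: [0.4525, 0.0048, 0.2702]
orientation: [-3.14, -0.0, 3.141]
contact_force: [0.7, 0.7, -0.4]
width: -0.0003
```

>>> {"op": "play_rows", "data": {"increments": [[0,-0.04,0,0,0,0,0],[0,-0.08,0,0,0,0,0],[-0.01,-0.12,0,0,0,0,0],[-0.02,-0.16,-0.02,0,0,0,0],[-0.03,-0.2,-0.04,0,0,0,0],[-0.04,-0.23,-0.06,0,0,0,0],[-0.05,-0.245,-0.08,0,0,0,0],[-0.058,-0.245,-0.1,0,0,0,0],[-0.058,-0.245,-0.12,0,0,0,0],[-0.058,-0.245,-0.12,0,0,0,0]]}}

```text
time: 2.5
eef_pos: [0.3925, -0.2394, 0.1478]
orientation: [-3.142, -0.005, 3.14]
contact_force: [0.2, -0.3, -0.1]
width: -0.0003
```

Run:
```python
from h import *
c=grab('wrist','w1'); o=ctrl.get_obs(); print(o['eef_pos'],proj(c,o['eef_pos']),o['contact_force'])
print(proj(c,np.array([.3947,-.2405,.053])))
```

```text
[ 0.39358423 -0.23977645  0.14938259] [317.63333644 250.9298129 ] [0.47082194 0.36338044 0.95499369]
[316.83663982 203.21084489]
```

View pics/w1.png

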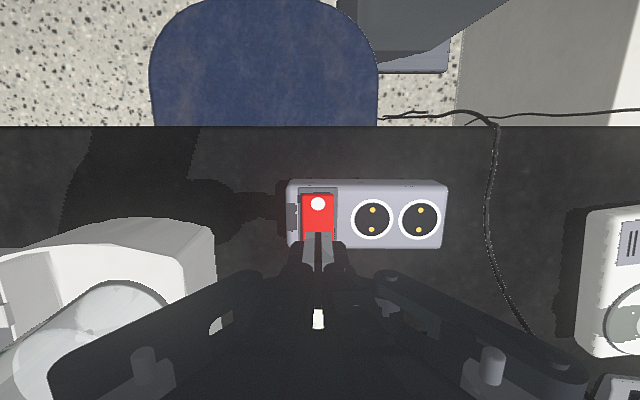

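>>> {"op": "play_rows", "data": {"increments": [[-0.003,0,-0.03,0,0,0,0],[-0.003,0,-0.06,0,0,0,0],[-0.003,0,-0.08,0,0,0,0],[-0.003,0,-0.09,0,0,0,0],[-0.003,0,-0.094,0,0,0,0],[-0.003,0,-0.096,0,0,0,0],[-0.003,0,-0.098,0,0,0,0],[-0.003,0,-0.098,0,0,0,0]]}}

```text
time: 3.35
eef_pos: [0.3912, -0.2401, 0.0521]
orientation: [-3.14, -0.002, 3.141]
contact_force: [0.2, 0.5, 0.0]
width: -0.0001
```

>>> {"op": "play_rows", "data": {"increments": [[0,0,-0.001,0,0,0,0],[0,0,-0.002,0,0,0,0],[0,0,-0.003,0,0,0,0],[0,0,-0.003,0,0,0,0]]}}

```text
time: 3.75
eef_pos: [0.3911, -0.2402, 0.0491]
orientation: [-3.14, -0.002, 3.14]
contact_force: [-0.9, -0.9, 2.9]
width: 0.0
```

Contact and turning (about 3 N).

>>> {"op": "play_rows", "data": {"increments": [[0,0,-0.001,0,0,0,0],[0,0,-0.002,0,0,0,0],[0,0,-0.002,0,0,0,0]]}}

```text
time: 4.05
eef_pos: [0.3909, -0.2403, 0.0474]
orientation: [-3.141, -0.002, 3.14]
contact_force: [-4.3, 1.8, 10.9]
width: 0.0001
```

>>> {"op": "play_rows", "data": {"increments": [[0,0,-0.001,0,0,0,0],[0,0,-0.002,0,0,0,0],[0,0,-0.002,0,0,0,0]]}}

```text
time: 4.35
eef_pos: [0.391, -0.2404, 0.0469]
orientation: [3.141, -0.001, 3.14]
contact_force: [-11.2, 5.7, 29.0]
width: -0.0002
```

>>> {"op": "play_rows", "data": {"increments": [[0,0,0.02,0,0,0,0],[0,0,0.05,0,0,0,0],[0,0,0.08,0,0,0,0],[0,0,0.102,0,0,0,0],[0,0,0.102,0,0,0,0]]}}

```text
time: 4.85
eef_pos: [0.393, -0.2412, 0.1517]
orientation: [-3.141, 0.004, 3.14]
contact_force: [0.3, -0.7, -0.5]
width: -0.0001
```

Run:
```python
from h import *
c=grab('wrist','w2'); b=grab('scene','s2'); o=ctrl.get_obs(); print(o['eef_pos'],o['contact_force'])
w=[cv2.resize(pickle.load(open(f'pics/{n}.pkl','rb'))['img'][150:270,270:470][:,:,::-1],None,fx=2,fy=2) for n in('w1','w2')]
s=[cv2.resize(pickle.load(open(f'pics/{n}.pkl','rb'))['img'][255:315,330:430][:,:,::-1],None,fx=4,fy=4,interpolation=cv2.INTER_CUBIC) for n in('scene0','s2')]
cv2.imwrite('pics/cmp.png',np.vstack([np.hstack(w),np.hstack(s)]))
```

```text
[ 0.39138228 -0.2401655   0.14886778] [ 0.39504989  0.21859334 -1.57762589]
```

View pics/cmp.png

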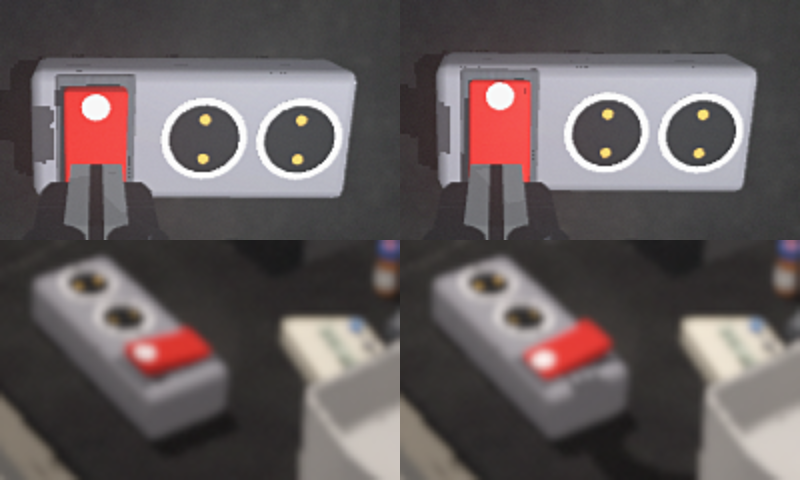

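Run:
```python
from h import *
for n in('w1','w2','scene0','s2'):
  c=pickle.load(open(f'pics/{n}.pkl','rb'));im=c['img'].astype(int)
  x0,x1,y0,y1=(303,335,188,225) if n[0]=='w' else (355,385,270,296)
  r=im[y0:y1,x0:x1]; m=(r[...,1]>(200 if n[0]=='w' else 150)) & (r[...,0]>200)
  ys,xs=np.nonzero(m); p=(xs.mean()+x0,ys.mean()+y0)
  print(n,len(xs),np.round(p,2),'off',proj(c,np.array([.3947,-.2405,.053])).round(2),'on',proj(c,np.array([.3956,-.2405,.047])).round(2), ray(c,*p,.053).round(4),ray(c,*p,.047).round(4))
```

```text
w1 143 [317.42 203.29] off [316.84 203.21] on [316.86 202.32] [ 0.3948 -0.24    0.053 ] [ 0.3965 -0.24    0.047 ]
w2 148 [319.45 197.56] off [318.98 200.48] on [318.96 199.61] [ 0.3921 -0.2401  0.053 ] [ 0.3937 -0.2401  0.047 ]
scene0 16 [365.81 282.5 ] off [365.53 282.53] on [365.67 284.25] [ 0.3954 -0.2408  0.053 ] [ 0.4002 -0.2348  0.047 ]
s2 25 [364.84 282.24] off [365.53 282.53] on [365.67 284.25] [ 0.3938 -0.2386  0.053 ] [ 0.3986 -0.2326  0.047 ]
```

>>> {"op": "play_rows", "data": {"increments": [[0,0,0.04,0,0,0,0],[0.01,0.04,0.08,0,0,0,0],[0.02,0.08,0.11,0,0,0,0],[0.03,0.12,0.11,0,0,0,0],[0.04,0.16,0.11,0,0,0,0],[0.05,0.2,0.11,0,0,0,0],[0.05,0.24,0.11,0,0,0,0],[0.05,0.28,0.11,0,0,0,0],[0.05,0.32,0.11,0,0,0,0],[0.05,0.36,0.11,0,0,0,0],[0.05,0.4,0.11,0,0,0,0],[0.05,0.44,0.11,0,0,0,0],[0.05,0.48,0.11,0,0,0,0],[0.05,0.5,0.09,0,0,0,0],[0.05,0.5,0.05,0,0,0,0],[0.05,0.5,0.01,0,0,0,0],[0.05,0.5,0.0,0,0,0,0],[0.05,0.5,0.0,0,0,0,0]]}}

```text
time: 6.75
eef_pos: [0.44, 0.2589, 0.1467]
orientation: [-3.139, -0.005, 3.14]
contact_force: [-0.6, 0.4, 0.6]
width: 0.0
```

Run:
```python
from h import *
c=grab('wrist','w3'); o=ctrl.get_obs(); print(o['eef_pos'],proj(c,o['eef_pos']),o['contact_force'])
h=cv2.cvtColor(c['img'],cv2.COLOR_RGB2HSV).astype(int)
m=(abs(h[...,0]-70)<15)&(h[...,1]>110)&(h[...,2]>50)
n,l,st,ce=cv2.connectedComponentsWithStats(m.astype(np.uint8))
for i in range(1,n):
  if st[i,4]>30: print(ce[i].round(1),st[i],ray(c,*ce[i],.049).round(4))
```

```text
[0.44130963 0.25960726 0.14878856] [319.61870075 251.72805527] [ 0.43034227 -0.44248305  1.28787236]
[124.2 192.6] [107 178  35  30 821] [0.4334 0.0916 0.049 ]
[327.3 212.3] [313 198  29  29 643] [0.4514 0.2667 0.049 ]
[475.6 229.1] [462 216  29  27 583] [0.4672 0.3986 0.049 ]
```

View pics/w3.png

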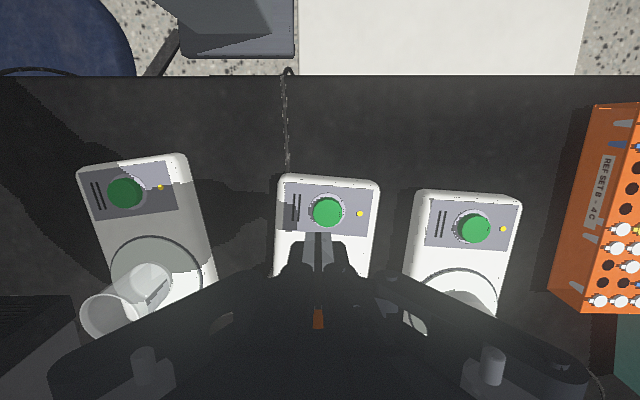

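Run:
```python
from h import *
w=pickle.load(open('pics/w2.pkl','rb'));s=pickle.load(open('pics/s2.pkl','rb'))
X=np.array([.3947,-.2405,.053])
for h in(.008,.012,.016):
  for a in(.2,.26,.32):
    d=np.array([-h*np.sin(a)+.019*(1-np.cos(a)),0,-.019*np.sin(a)-h*(1-np.cos(a))])
    print(h,a,(d*1000).round(1),[(proj(c,X+d)-proj(c,X)).round(2) for c in(w,s)])
print('obs wrist (-.1,-3.0) scene (-.97,-.26)')
# red mask extents
for n in('scene0','s2'):
  c=pickle.load(open(f'pics/{n}.pkl','rb'));hh=cv2.cvtColor(c['img'],cv2.COLOR_RGB2HSV).astype(int)
  r=((hh[...,0]<8)|(hh[...,0]>172))&(hh[...,1]>120)&(hh[...,2]>90);r[:265]=0;r[305:]=0;r[:,:355]=0;r[:,395:]=0
  ys,xs=np.nonzero(r);print(n,len(xs),xs.min(),xs.max(),ys.min(),ys.max(),xs.mean(),ys.mean())
```

```text
0.008 0.2 [-1.2  0.  -3.9] [array([-0.02, -2.54]), array([-0.47,  1.34])]
0.008 0.26 [-1.4  0.  -5.2] [array([-0.02, -3.13]), array([-0.57,  1.74])]
0.008 0.32 [-1.6  0.  -6.4] [array([-0.03, -3.64]), array([-0.64,  2.13])]
0.012 0.2 [-2.  0. -4.] [array([-0.02, -3.43]), array([-0.72,  1.46])]
0.012 0.26 [-2.4  0.  -5.3] [array([-0.02, -4.29]), array([-0.89,  1.9 ])]
0.012 0.32 [-2.8  0.  -6.6] [array([-0.03, -5.07]), array([-1.03,  2.34])]
0.016 0.2 [-2.8  0.  -4.1] [array([-0.02, -4.33]), array([-0.97,  1.58])]
0.016 0.26 [-3.5  0.  -5.4] [array([-0.02, -5.45]), array([-1.21,  2.07])]
0.016 0.32 [-4.1  0.  -6.8] [array([-0.03, -6.49]), array([-1.43,  2.55])]
obs wrist (-.1,-3.0) scene (-.97,-.26)
scene0 140 362 382 276 288 373.02142857142854 282.45714285714286
s2 147 365 382 274 289 373.95238095238096 281.53061224489795
```

>>> {"op": "play_rows", "data": {"increments": [[0.009,0.007,0,0,0,0,0],[0.009,0.007,-0.03,0,0,0,0],[0.009,0.007,-0.06,0,0,0,0],[0.009,0.007,-0.08,0,0,0,0],[0.009,0.007,-0.09,0,0,0,0],[0.009,0.007,-0.094,0,0,0,0],[0.009,0.007,-0.094,0,0,0,0]]}}

```text
time: 7.5
eef_pos: [0.4512, 0.2672, 0.0557]
orientation: [3.141, -0.0, 3.14]
contact_force: [-0.7, -0.6, 0.5]
width: -0.0003
```

Run:
```python
from h import *
c=grab('wrist','w4');o=ctrl.get_obs(); print(o['eef_pos'],o['contact_force'])
```

```text
[0.45131188 0.26727353 0.05606056] [ 0.71451759 -0.50832555  0.11060101]
```

View pics/w4.png

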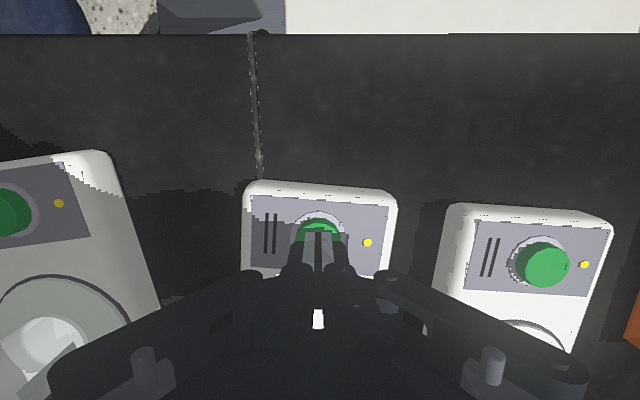

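The fingertips, at about (318,240), stand centred over the amber stirrer's button, so I press.

>>> {"op": "play_rows", "data": {"increments": [[0,0,-0.003,0,0,0,0],[0,0,-0.006,0,0,0,0],[0,0,-0.008,0,0,0,0],[0,0,-0.01,0,0,0,0],[0,0,-0.011,0,0,0,0],[0,0,-0.012,0,0,0,0],[0,0,-0.012,0,0,0,0]]}}

```text
time: 8.25
eef_pos: [0.4515, 0.2674, 0.0441]
orientation: [3.14, 0.001, 3.14]
contact_force: [1.2, 0.8, 1.8]
width: 0.0001
```

>>> {"op": "play_rows", "data": {"increments": [[0,0,-0.001,0,0,0,0],[0,0,-0.002,0,0,0,0],[0,0,-0.003,0,0,0,0],[0,0,-0.003,0,0,0,0]]}}

```text
time: 8.65
eef_pos: [0.4516, 0.2675, 0.0429]
orientation: [3.14, 0.001, 3.14]
contact_force: [-7.6, -4.2, 22.8]
width: 0.0002
```

>>> {"op": "play_rows", "data": {"increments": [[0,0,0.02,0,0,0,0],[0,0,0.06,0,0,0,0],[0,0,0.1,0,0,0,0],[0,0,0.14,0,0,0,0],[0,0.04,0.14,0,0,0,0],[0,0.08,0.14,0,0,0,0],[0.003,0.125,0.12,0,0,0,0],[0.003,0.125,0.11,0,0,0,0],[0.003,0.125,0.11,0,0,0,0]]}}

```text
time: 9.55
eef_pos: [0.4527, 0.3924, 0.1498]
orientation: [-3.139, -0.003, -3.141]
contact_force: [0.5, -0.4, 0.1]
width: -0.0001
```

Run:
```python
from h import *
c=grab('wrist','w5'); o=ctrl.get_obs(); print(o['eef_pos'],proj(c,o['eef_pos']),o['contact_force'])
h=cv2.cvtColor(c['img'],cv2.COLOR_RGB2HSV).astype(int)
m=(abs(h[...,0]-70)<15)&(h[...,1]>110)&(h[...,2]>50)
n,l,st,ce=cv2.connectedComponentsWithStats(m.astype(np.uint8))
for i in range(1,n):
  if st[i,4]>30: print(ce[i].round(1),st[i],ray(c,*ce[i],.049).round(4),ray(c,*ce[i],.043).round(4))
```

```text
[0.45399237 0.39134624 0.15135658] [316.40965615 251.39922216] [-0.1011486  -0.45341716 -0.37564131]
[180.3 196. ] [166 183  29  27 611] [0.4502 0.2715 0.049 ] [0.4518 0.2685 0.043 ]
[327.5 214.1] [313 200  29  29 629] [0.4667 0.4005 0.049 ] [0.4687 0.4007 0.043 ]
```

View pics/w5.png

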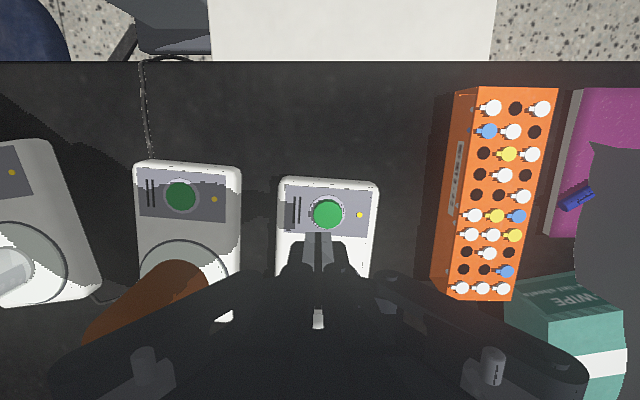

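>>> {"op": "play_rows", "data": {"increments": [[0.013,0.008,0,0,0,0,0],[0.013,0.008,-0.03,0,0,0,0],[0.013,0.008,-0.06,0,0,0,0],[0.013,0.008,-0.08,0,0,0,0],[0.013,0.008,-0.09,0,0,0,0],[0.013,0.008,-0.095,0,0,0,0],[0.013,0.008,-0.095,0,0,0,0]]}}

```text
time: 10.3
eef_pos: [0.4675, 0.3989, 0.057]
orientation: [-3.141, -0.001, 3.139]
contact_force: [-0.3, 0.0, 0.5]
width: -0.0003
```

>>> {"op": "play_rows", "data": {"increments": [[0,0,-0.004,0,0,0,0],[0,0,-0.007,0,0,0,0],[0,0,-0.009,0,0,0,0],[0,0,-0.011,0,0,0,0],[0,0,-0.012,0,0,0,0],[0,0,-0.013,0,0,0,0],[0,0,-0.013,0,0,0,0]]}}

```text
time: 11.0
eef_pos: [0.4678, 0.399, 0.0441]
orientation: [-3.141, -0.0, 3.139]
contact_force: [1.4, 0.0, 1.8]
width: -0.0003
```

>>> {"op": "play_rows", "data": {"increments": [[0,0,-0.001,0,0,0,0],[0,0,-0.002,0,0,0,0],[0,0,-0.003,0,0,0,0],[0,0,-0.003,0,0,0,0]]}}

```text
time: 11.4
eef_pos: [0.4678, 0.3992, 0.043]
orientation: [-3.142, -0.0, 3.139]
contact_force: [-6.3, -5.3, 18.9]
width: 0.0004
```

>>> {"op": "play_rows", "data": {"increments": [[0,0,0.02,0,0,0,0],[0,0,0.06,0,0,0,0],[0,0,0.1,0,0,0,0],[0,0,0.15,0,0,0,0],[0,0,0.19,0,0,0,0],[-0.04,-0.03,0.2,0,0,0,0],[-0.04,-0.06,0.2,0,0,0,0],[-0.04,-0.09,0.2,0,0,0,0],[-0.04,-0.09,0.2,0,0,0,0]]}}

```text
time: 12.3
eef_pos: [0.4287, 0.3048, 0.2434]
orientation: [-3.14, 0.001, 3.133]
contact_force: [0.0, -0.9, 1.0]
width: 0.0001
```

Run:
```python
from h import *
c=grab('wrist','w6'); t=grab('top','t6'); s=grab('scene','s6'); o=ctrl.get_obs(); print(o['eef_pos'],o['contact_force'])
h=cv2.cvtColor(c['img'],cv2.COLOR_RGB2HSV).astype(int)
m=(abs(h[...,0]-70)<15)&(h[...,1]>110)&(h[...,2]>50)
n,l,st,ce=cv2.connectedComponentsWithStats(m.astype(np.uint8))
for i in range(1,n):
  if st[i,4]>30: print(ce[i].round(1),st[i],ray(c,*ce[i],.049).round(4),ray(c,*ce[i],.043).round(4))
z=lambda n:cv2.resize(pickle.load(open(f'pics/{n}.pkl','rb'))['img'][150:310,240:440][:,:,::-1],None,fx=2,fy=2,interpolation=cv2.INTER_CUBIC)
cv2.imwrite('pics/f.png',np.vstack([np.hstack([z('scene0')[:300],z('s6')[:300]]),np.hstack([cv2.imread('pics/top0.png')[100:270,120:520],t['img'][100:270,120:520,::-1]])[:, ::1]]))
```

```text
[0.42746675 0.30965545 0.24284477] [-0.21830874 -0.51526156  0.24388803]
[140.1 183.2] [128 173  25  22 418] [0.4336 0.0912 0.049 ] [0.4349 0.0874 0.043 ]
[287.8 195.5] [278 186  21  20 323] [0.4503 0.2678 0.049 ] [0.4519 0.2671 0.043 ]
[394.4 206.7] [385 197  20  20 308] [0.4656 0.3978 0.049 ] [0.4674 0.3994 0.043 ]
```

View pics/f.png

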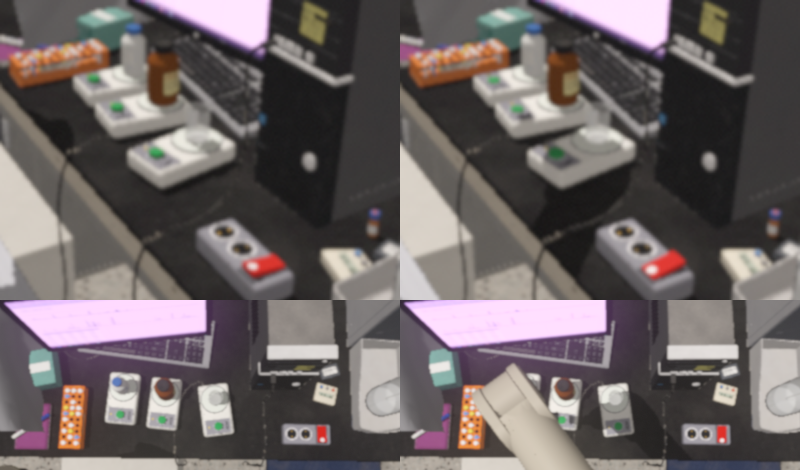

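View pics/w6.png

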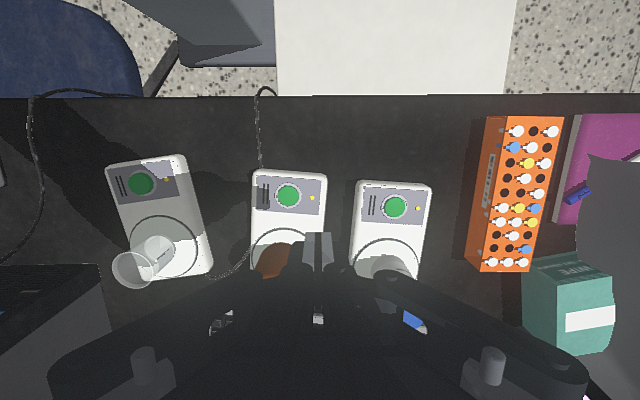

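```bash
python3 -c "
from workcell import ctrl
print(ctrl.close_job())"
```

```text
the job is handed in; nothing more can be done
None
```

I did the three presses in the order asked, with closed fingertips, and handed the job in at about 12.5 s with the arm clear at z ≈ 0.24 m.

| Step | Force at the stop | Fingertip height at the stop |
|---|---|---|
| Red rocker, dotted end | 29 N | 46.9 mm |
| Amber-bottle stirrer button | 23 N | 42.9 mm |
| White-bottle stirrer button | 19 N | 43.0 mm |

- **Final pictures:** the rocker is tipped over, with the dotted end down and the far end up. Casting rays to the amber and white buttons at the pressed height (43 mm) put them where I had pressed. The button of the stirrer with the beaker was never touched. The bottles, beaker and other items that can be seen stand as before; the top view of the white bottle was hidden by the arm, but the scene view shows it standing.
- **One check disagreed:** my estimate of the rocker's angle from the dot's shift in the images did not fit well. The wrist view showed about 3 px of shift where I expected 4–5, and the scene view's row shift was inconsistent because the dot covers too few pixels. I take the rocker as fully on from the steep force rise at the stop and the visible tilt, and did not measure its angle exactly.

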